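# Hang the parts bin on the lab's slotted rail

## Robot

A 6-joint arm with a two-finger parallel gripper is mounted at the origin on the work surface. World frame = base frame: x ahead of the robot, y to its left, z up, the work surface at z = 0. Lengths are in m, angles in degrees, forces in N, time in s.
With the tool pointing down it reaches from about 0.325 to 0.775 m from the base axis. Payload 5.5 kg.
Tool frame: the origin (TCP) lies at the centre of the arm's flange, where the gripper is bolted on; the fingertips stand 182 mm ahead of it and the grasp point (between the pads) lies 163 mm ahead of it; z points along the fingers, y is the direction in which the jaws open and shut (so a half turn about z gives the same grasp; the last joint's range is limited). The gripper opens to 88 mm and grips with 3 to 60 N. Pads are 20 mm wide; open, the fingers measure 115 mm over their backs; the gripper's body (75 mm by 178 mm) begins 61 mm behind the grasp point.
Start: joints at [68.772, 5.22, 70.514, -0, 104.267, -3.249], TCP at [0.185, 0.571, 0.405] pointing down, gripper open.
Joint ranges: [-164.24, 164.24], [-49.07, 125.15], [9.68, 141.18], [-86.29, 266.29], [3.28, 154.24], [-151.56, 151.56]. Speed limits (degrees/s): [147.25, 147.25, 172.46, 180, 180, 180].

## Interface

Orientations are given as [roll, pitch, yaw] about the fixed x, y, z axes, in that order (R = Rz(yaw) Ry(pitch) Rx(roll)).
In Python, from station import r gives the robot as it stands. The module is installed in compiled form; this text tells all that it offers. Calls block until the motion is done:
- r.reach(position, orientation): joint-space move of the TCP to a pose.
- r.servo_line(position, rotation=None, speed=0.15): straight line of the TCP; rotation=None keeps the orientation; speed is the mean speed in m/s.
- r.move_joints(angles): joint-space move.
- r.let_go() and r.grab(squeeze=None): open the fingers fully, or close them until they stop; squeeze is the grip in N (None keeps the last).
- r.wait(seconds).
- r.inverse_kinematics(position, orientation): joint angles nearest the present ones, or None.
- r.sense(): the state.
- r.snapshot(name): name is "scene" or "top" or "wrist"; returns a dict with "frame" (400x640x3 uint8, red, green, blue), "fx", "fy", "cx", "cy" (pixels), "R" (3x3) and "t" (3): a world point X has camera coordinates R X + t. Camera axes: x right, y down, z forward; pixel columns grow to the right and rows downward; lengths in m; the calibration is good to about 2 mm. The wrist camera is an equidistant fisheye: a pixel r from the principal point sees the ray r / f radians off the axis. A picture is of the moment at which its call begins. There is no depth.
A pose or a line that the arm cannot do raises r.IKError and nothing moves.
- r.hand_in(): hands the job in, once; it reports no verdict.
The state is a dict: "clock": time; "joints": joint angles; "joint_vel": joint speeds; "joint_torque": joint torques, N m; "tcp_pos": TCP position; "orientation": TCP orientation; "contact_force": force on the tool from outside, world axes, zero at the start; "torque": the same for the moment, N m; "opening": finger opening in m.
Only numpy, scipy, OpenCV 4.12 (cv2) and the standard library are available. Lean on these libraries where they do the work, as an engineer would, in place of code of your own. Each camera call takes 0.05 s, during which the arm holds its last target. There are 200 camera calls.

## Task

Hang the small grey parts bin on the groove of the aluminium rail of the bench stand: tilt its nose up, work the upturned lip on its back into the groove, then turn the bin down until it is fully seated, level, with its back against the rail, and let go. Be gentle with the rail, find its height by touch since it is clamped a little higher or lower each time, and leave the other things on the bench alone.

Things in the scene. Friction and masses are not known exactly. Their poses are not given: they have to be found in the camera images.
- bin_centre (a point): Small open grey plastic shop bin upright on the bench, about 110 to 200 g, 85 mm deep (its x), 56 wide (y), 50 high, walls 3; front wall (-x) 33 high. Point: its centre, 25 mm up. +x points out of its back, the side with the hanging lip; z up. Grip it across the 56 mm width on the side walls.
- lip_top (a point): Top edge (middle) of the bin's steel hanging lip, 52 mm behind and 41 mm above the bin's centre; bin's axes. Lip: 40 mm wide (y). A 4 mm thick neck runs back from the bin's back face, x +42.5 to +54 mm of the centre, underside 21 mm and top 25 mm above it; at its end a 4 mm thick tongue (x +50 to +54) stands up to 41 mm. Gap between back face and tongue 7.5 mm.
- stand: Fixed bench stand that carries a level aluminium rail (200 mm along y, 30 thick, 80 high). Origin: on the bench under the middle of the rail's front face, which looks to -x; z up; the seated bin has these axes. The rail is rigid, but its height is not measured: its sill (lower edge of the groove mouth) is anywhere from 135 to 165 mm above the bench. Board and uprights behind reach 198 mm.
- rail_nominal (a point): The sill's front edge, mid-length, IF the rail were at mid height (150 mm); the real one is up to 15 mm higher or lower. Above the real sill: groove mouth 0 to 16 mm, upper lip 16 to 40, flat rail top at 40. Face below: 0 to -40. Lips are 6 mm thick; cavity behind: 6 to 26 mm behind the face, -16 to +36 mm, ends open.
- groove_nominal (a point): Mid-height of the groove mouth at mid setting (158 mm up, same caution). The 20 mm tall tongue cannot enter level: it goes in tip first, bin front tilted up about 40 degrees (35 at least), moving up as it enters, some 3 mm of play in height, then turns up behind the upper lip. Seated: neck on the sill, tongue behind the lip, back on the face, drooping up to 2 degrees.
- forkbox_centre (a point): Bystander: tuning fork (170 mm tall in all) on a wooden box 110 x 60 x 50 mm; the point is the box's centre, 25 mm up.
- terminals_centre (a point): Bystander: yellow terminal block 90 x 60 x 30 mm with small posts, 44 mm tall in all; the point is 15 mm up.
- spool_centre (a point): Bystander: white plastic spool, 80 mm across, 50 mm tall; the point is its centre.

How it is judged (in metres and radians):
On the way:
1. the tongue is in the groove with the bin's front tilted up (at least 17 degrees, tongue edge more than 8 mm behind the rail's face) (x of lip_top in the frame of stand above 0.008 m and angle between bin_centre's own z axis and vertical above 0.3 rad and z of lip_top in the frame of stand between 0.131 and 0.197 m), for 0.1 s.
At the end, for the whole second after the job is handed in: The bin hangs at rest on the rail, let go: its tongue stands behind the upper lip (tongue edge 5.5 to 12.5 mm behind the rail's face, at the height of a seated bin), within the rail's length, level to 4.5 degrees and square to the rail to 7 degrees (x of lip_top in the frame of stand between 0.0055 and 0.0125 m and z of lip_top in the frame of stand between 0.151 and 0.189 m and y of lip_top in the frame of stand between -0.085 and 0.085 m and angle between bin_centre's own z axis and vertical below 0.08 rad and angle between the x axis of bin_centre and the x axis of stand, either way round below 0.12 rad and contact force between bin and stand above 0.3 N and linear speed of bin below 0.01 m/s); the robot touches nothing.
It fails at once if the stand or its rail is pressed with more than 25 N (contact force between anything else and stand above 25 N).
It fails at once if a bystander is moved by more than 15 mm (distance of any of forkbox_centre, terminals_centre, spool_centre from where it was at the start of the episode above 0.015 m).
It also fails if it takes over 56 s, if anything falls off the work surface, if the arm or the gripper's body presses on something with over 40 N, if the wrist force passes 120 N, or if a joint passes its speed limit or range.

## Working session

There is one attempt and no reset: what is moved stays moved. The work goes in short steps, each a Python script; the robot and the scene stay as the last script left them, time stands still between calls to the robot, and variables do not carry over. Pictures are saved under pics/ and viewed, on a budget of 10 in all, crops included, one or two more only if the job needs it, and the job is handed in when it is done.

```bash
mkdir -p pics
python3 - <<'E'
from station import r
import cv2,numpy as np
for n in("scene","top"):
    s=r.snapshot(n); cv2.imwrite(f"pics/{n}.png",s["frame"][...,::-1]); 
    print(n,s["fx"],s["fy"],s["cx"],s["cy"],np.round(s["R"],3).tolist(),np.round(s["t"],3), np.round(-np.array(s["R"]).T@s["t"],3))
print(r.sense())
E
```

```text
scene 396.39218236200526 396.39218236200526 322.5349438010222 202.3667332796618 [[-0.54, 0.842, 0.007], [0.455, 0.298, -0.839], [-0.708, -0.45, -0.544]] [ 0.307 -0.163  1.433] [1.255 0.435 0.641]
top 382.59979179634354 382.59979179634354 320.1653249914812 208.24581674329113 [[-0.008, -1.0, -0.015], [-0.992, 0.01, -0.123], [0.123, 0.014, -0.992]] [0.009 0.566 0.816] [ 0.461 -0.008  0.879]
{'clock': 0.1, 'joints': array([ 6.87713730e+01,  5.25848992e+00,  7.05731839e+01, -2.00089702e-03,
        1.04265436e+02, -3.24954710e+00]), 'joint_vel': array([ 0.04545345, -0.10610011, -0.09407572, -0.01380584, -0.029115  ,
       -0.17308618]), 'joint_torque': array([ 2.25007912e-03, -4.47860634e+01, -4.07568634e+01,  7.00593833e-02,
        2.84083304e-02, -1.37890956e-04]), 'tcp_pos': array([0.1852386 , 0.57075038, 0.40364056]), 'orientation': array([-1.79902936e+02, -3.56775308e-03,  1.62020426e+02]), 'contact_force': array([ 0.99792211, -0.5289554 ,  0.47900876]), 'torque': array([-0.01141083,  0.02649285, -0.02517718]), 'opening': 0.08728128727351292}
```

View pics/scene.png

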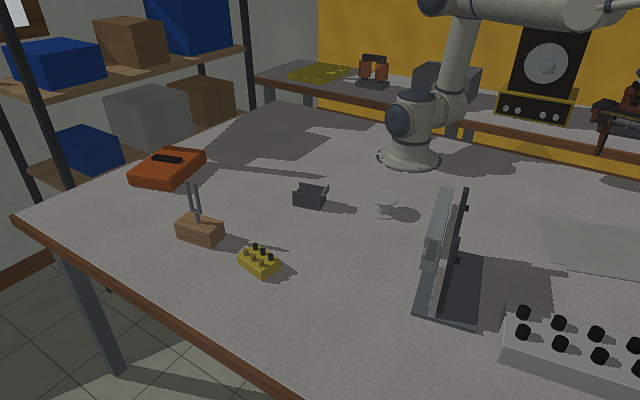

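View pics/top.png

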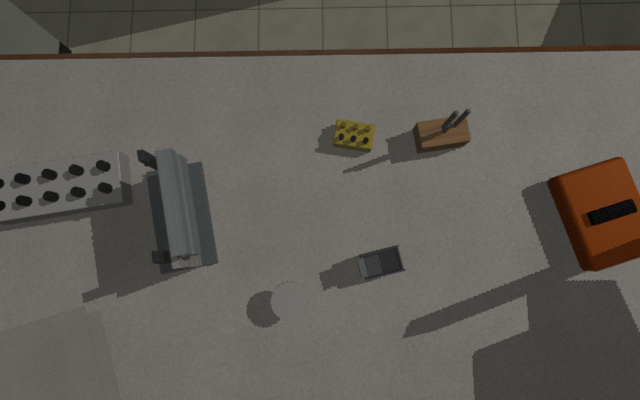

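The top view puts the bin at about (381,262), the rail at (180,208) facing image right (-y), the spool at (287,300), the terminals at (355,135) and the fork at (443,133). Next I'll take close crops of the bin and rail.

Run:
```python
import cv2,numpy as np
t=cv2.imread("pics/top.png");s=cv2.imread("pics/scene.png")
def c(i,x,y,w,h): return cv2.resize(i[y:y+h,x:x+w],(400,300),interpolation=cv2.INTER_CUBIC)
a=np.vstack([np.hstack([c(t,345,235,80,60),c(t,120,140,160,140*120//140)]),np.hstack([c(s,280,170,60,45),c(s,400,180,120,150)[:, :]])])
cv2.imwrite("pics/crop1.png",a)
```

```text
(no output)
```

View pics/crop1.png

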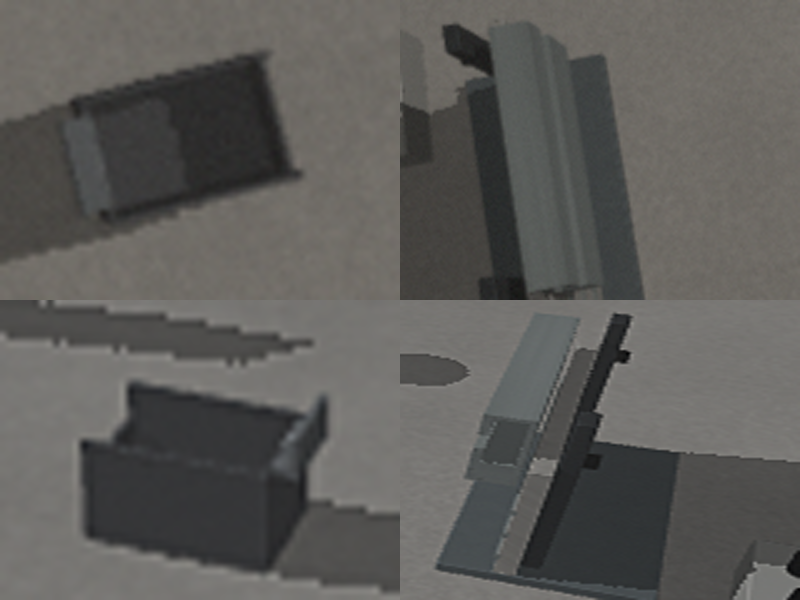

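```bash
cat > h.py <<'E'
from station import r
import numpy as np, cv2
from scipy.spatial.transform import Rotation as Ro
def ray(s,uv,fish=False):
    a=(np.atleast_2d(uv)-[s["cx"],s["cy"]])/s["fx"]
    if fish:
        th=np.linalg.norm(a,axis=1,keepdims=True); a=a/th
        d=np.hstack([a*np.sin(th),np.cos(th)])
    else: d=np.hstack([a,np.ones((len(a),1))])
    R=np.array(s["R"]); return -R.T@np.array(s["t"]), d@R
def plane(s,uv,z,fish=False):
    c,d=ray(s,uv,fish); return c+d*((z-c[2])/d[:,2])[:,None]
def save(s,n): cv2.imwrite(f"pics/{n}.png",s["frame"][...,::-1])
def tool(yaw,a):
    """tool orientation: heading yaw (stand/bin x axis, deg), fingers down tilted a deg toward +x; jaw axis along +-y"""
    # columns: x_tool, y_tool, z_tool ; at a=0: z=-z, y=-y_bin, x = x_bin
    R=Ro.from_euler('z',yaw,degrees=True)*Ro.from_euler('y',-a,degrees=True)*Ro.from_euler('x',180,degrees=True)
    return R
def rpy(R): return R.as_euler('xyz',degrees=True)
E
python3 - <<'E'
from h import *
s=r.snapshot("top")
b=plane(s,[[360,255],[366,278.4],[398.6,246],[404.6,270]],0.05); print("bin z50",b.round(4))
print(plane(s,[[398.6,246],[404.6,270]],0.033).round(4))
print("rail",plane(s,[[336-0+0,0]],.19).round(3) if 0 else plane(s,[[316+20,154],[350,255]],.19).round(3)*0)
print(plane(s,[[120+540/2.5,140+35/2.5],[120+575/2.5,140+288/2.5],[120+490/2.5,140+25/2.5],[120+525/2.5,140+290/2.5]],.19).round(4))
for n,p in(("spool",[287,300]),("term",[355,135]),("fork",[443,133])): print(n,plane(s,[p],.04).round(3))
E
```

```text
bin z50 [[ 0.4619 -0.0814  0.05  ]
 [ 0.4123 -0.0931  0.05  ]
 [ 0.4805 -0.1647  0.05  ]
 [ 0.4294 -0.1758  0.05  ]]
[[ 0.4809 -0.1679  0.033 ]
 [ 0.4287 -0.1792  0.033 ]]
rail [[ 0. -0.  0.]
 [ 0. -0.  0.]]
[[ 0.6473 -0.0285  0.19  ]
 [ 0.4615 -0.0511  0.19  ]
 [ 0.6553  0.0084  0.19  ]
 [ 0.4604 -0.0154  0.19  ]]
spool [[0.367 0.076 0.04 ]]
term [[ 0.731 -0.077  0.04 ]]
fork [[ 0.733 -0.275  0.04 ]]
```

Run:
```python
from h import *
s=r.snapshot("top")
p=plane(s,[[176,154],[190,255.2],[156,150],[170,256]],.19); print(p.round(4), np.degrees(np.arctan2(*(p[0]-p[1])[[1,0]]))+0)
# look at the bin from above, then at rail
yaw=102
o=rpy(tool(yaw,0)); print(o)
for pos in ([0.446,-0.13,0.36],):
    q=r.inverse_kinematics(pos,o); print(q)
    if q is None or abs(q[5])>150:
        o=rpy(tool(yaw+180,0)); print("flip",r.inverse_kinematics(pos,o))
    r.reach(pos,o)
w=r.snapshot("wrist"); save(w,"wrist_bin"); np.save("wb.npy",w,allow_pickle=True)
print(w["fx"],w["cx"],w["cy"],(-np.array(w["R"]).T@w["t"]).round(3),r.sense()["clock"],r.sense()["joints"].round(1))
```

```text
[[0.6508 0.2687 0.19  ]
 [0.4638 0.2362 0.19  ]
 [0.6589 0.3065 0.19  ]
 [0.4627 0.2723 0.19  ]] 9.873291909067737
[180.   0. 102.]
[-20.44742728 -16.11141922  95.03750076   0.         101.07391846
 -32.44742728]
309.70691628693146 309.5478737223916 199.39189980447773 [ 0.434 -0.063  0.34 ] 2.9 [-20.4 -16.1  95.    0.  101.1 -32.4]
```

View pics/wrist_bin.png

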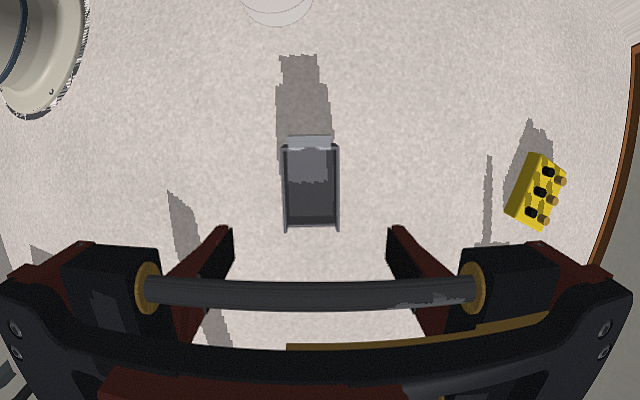

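Run:
```python
from h import *
w=np.load("wb.npy",allow_pickle=True).item()
b=plane(w,[[282,147],[339,146],[284,231],[339,230]],.05,True); print(b.round(4))
x=(b[0]+b[1]-b[2]-b[3])[:2]; print("yaw",np.degrees(np.arctan2(x[1],x[0])),np.linalg.norm(x)/2,"centre",b.mean(0),"w",np.linalg.norm(b[0]-b[1]))
print("tongue tip z66",plane(w,[[288,136],[333,136]],.066,True).round(4), (np.array(w["R"])[2]).round(3))
n=np.array([np.cos(np.radians(99.9)),np.sin(np.radians(99.9)),0]); m=np.array([.557,.2525,0])
for k,(d,z) in enumerate(((-.16,.38),(-.06,.42))):
    r.reach(m+n*d+[0,0,z],rpy(tool(99.9,0)))
    s=r.snapshot("wrist"); save(s,f"wr{k}"); np.save(f"wr{k}.npy",s,allow_pickle=True)
a=[cv2.imread(f"pics/wr{k}.png")[0:240,120:520] for k in(0,1)]
cv2.imwrite("pics/wr.png",cv2.resize(np.vstack(a),None,fx=1.25,fy=1.25,interpolation=cv2.INTER_CUBIC)); print(r.sense()["clock"])
```

```text
[[ 0.4131 -0.0909  0.05  ]
 [ 0.4652 -0.0788  0.05  ]
 [ 0.4308 -0.1722  0.05  ]
 [ 0.4843 -0.1598  0.05  ]]
yaw 102.7527723003497 0.08318967738007833 centre [ 0.4483495  -0.12544269  0.05      ] w 0.053424580454336595
tongue tip z66 [[ 0.4175 -0.0787  0.066 ]
 [ 0.4563 -0.0704  0.066 ]] [ 0.051 -0.242 -0.969]
4.5417
```

View pics/wr.png

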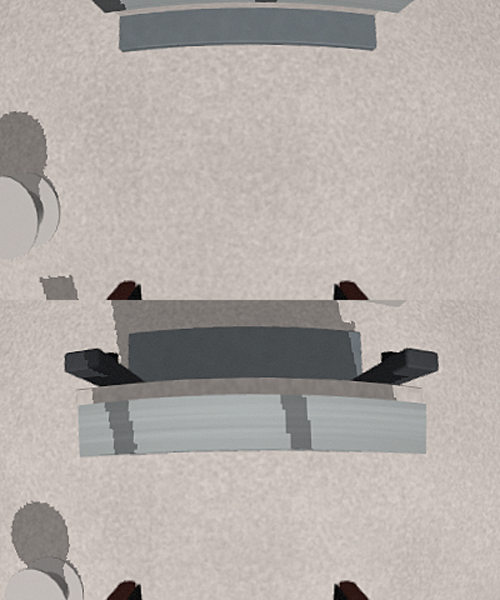

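```bash
python3 - <<'E'
from h import *
s=np.load("wr1.npy",allow_pickle=True).item()
uv=[[184,123.2],[460.8,124.8],[184,82.4],[460.8,83.2],[322.4,120],[322.4,78.5]]
for z in(.175,.182,.19,.197,.205):
    p=plane(s,uv,z,True); d=(p[1]-p[0]); d2=p[3]-p[2]
    print(z,p[:2,:2].round(4).tolist(),"len",np.linalg.norm(d).round(4),np.linalg.norm(d2).round(4),"thick",np.linalg.norm(p[4]-p[5]).round(4),"yaw",(np.degrees(np.arctan2(d[1],d[0]))+90).round(2),"mid",p[:2].mean(0).round(4),p[4].round(4))
E
cat > plan.py <<'E'
# 2D clearance plan, mm. stand frame: origin at sill front edge. state: lip/bin pose (x,z of bin centre, th nose up)
import numpy as np, heapq
obs=[(0,6,-40,0),(0,6,16,40),(26,30,-40,40),(0,30,36,40)]     # sill lip, upper lip, back, top
body=[(-42.5,42.5,-25,25),(42.5,54,21,25),(50,54,21,41)]
def edge(x0,x1,z0,z1,h=1.):
    a=np.arange(x0,x1+.01,h);b=np.arange(z0,z1+.01,h)
    return np.vstack([np.c_[a,0*a+z0],np.c_[a,0*a+z1],np.c_[0*b+x0,b],np.c_[0*b+x1,b]])
P=np.vstack([edge(42.5,54,21,25),edge(50,54,21,41),edge(0,42.5,-25,25)])
O=np.vstack([edge(*o) for o in obs])
def sd(p,rs): # signed distance to union of rects
    m=np.full(len(p),99.)
    for x0,x1,z0,z1 in rs:
        dx=np.maximum(x0-p[:,0],p[:,0]-x1);dz=np.maximum(z0-p[:,1],p[:,1]-z1)
        m=np.minimum(m,np.where((dx>0)|(dz>0),np.hypot(np.maximum(dx,0),np.maximum(dz,0)),np.maximum(dx,dz)))
    return m.min()
def clr(lx,lz,th): # lip_top at lx,lz (stand frame)
    c,s=np.cos(th),np.sin(th); R=np.array([[c,s],[-s,c]])   # nose up: x axis goes down
    t=np.array([lx,lz])-R@[52,41]
    return min(sd(P@R.T+t,obs),sd((O-t)@R,body))
if __name__=="__main__":
    ths=np.radians(np.arange(0,51,3)); X=np.arange(-16,24.1,1); Z=np.arange(-14,34.1,1)
    C=np.array([[[clr(x,z,t) for z in Z] for x in X] for t in ths]); np.save("C.npy",C)
    gi=(0,int(np.argmin(abs(X-9.5))),int(np.argmin(abs(Z-20.8))))
    # widest path from tilted outside to the near-seated state; goal lifted 1 mm, 0.5 off the face
    best=None
    st=[(i,0,k) for i in range(len(ths)) for k in range(len(Z)) if C[i,0,k]>1]
    # maximise sum penalty -> Dijkstra cost 1/clr^2
    D={};prev={};h=[]
    for q in st: D[q]=0;h.append((0,q))
    heapq.heapify(h)
    gi=max([(0,i,k) for i in range(len(X)) for k in range(len(Z)) if 7<=X[i]<=10 and 20<=Z[k]<=28],key=lambda q:C[q])
    print("goal",X[gi[1]],Z[gi[2]],C[gi])
    while h:
        d,q=heapq.heappop(h)
        if q==gi:break
        if d>D[q]:continue
        for a in(-1,0,1):
         for b in(-1,0,1):
          for c in(-1,0,1):
            n=(q[0]+a,q[1]+b,q[2]+c)
            if not(0<=n[0]<len(ths) and 0<=n[1]<len(X) and 0<=n[2]<len(Z)):continue
            v=C[n]
            if v<0.15:continue
            nd=d+(abs(a)+abs(b)+abs(c))/min(v,4)**2
            if nd<D.get(n,1e9): D[n]=nd;prev[n]=q;heapq.heappush(h,(nd,n))
    path=[];q=gi
    if gi not in D: print("none"); raise SystemExit
    while True:
        path.append((np.degrees(ths[q[0]]),X[q[1]],Z[q[2]],round(C[q],2)))
        if q not in prev:break
        q=prev[q]
    path=path[::-1]; np.save("path.npy",path)
    print(np.round(path,2))
E
time python3 plan.py
```

```text
0.175 [[0.4626, 0.246], [0.6734, 0.283]] len 0.214 0.2129 thick 0.0305 yaw 99.94 mid [0.568  0.2645 0.175 ] [0.5661 0.2632 0.175 ]
0.182 [[0.4655, 0.2465], [0.6698, 0.2823]] len 0.2074 0.2063 thick 0.0295 yaw 99.94 mid [0.5677 0.2644 0.182 ] [0.5658 0.2631 0.182 ]
0.19 [[0.4689, 0.247], [0.6657, 0.2815]] len 0.1998 0.1987 thick 0.0284 yaw 99.94 mid [0.5673 0.2642 0.19  ] [0.5655 0.263  0.19  ]
0.197 [[0.4718, 0.2474], [0.6621, 0.2808]] len 0.1932 0.1921 thick 0.0275 yaw 99.94 mid [0.5669 0.2641 0.197 ] [0.5652 0.2629 0.197 ]
0.205 [[0.4751, 0.2479], [0.6579, 0.28]] len 0.1856 0.1846 thick 0.0264 yaw 99.94 mid [0.5665 0.2639 0.205 ] [0.5648 0.2628 0.205 ]
goal 9.0 21.0 0.5
[[ 48.   -16.    11.    16.03]
 [ 48.   -15.    11.    15.12]
 [ 48.   -14.    11.    14.23]
 [ 48.   -13.    11.    13.34]
 [ 48.   -12.    11.    12.48]
 [ 48.   -11.    11.    11.64]
 [ 48.   -10.    11.    10.82]
 [ 48.    -9.    11.    10.04]
 [ 48.    -8.    11.     9.29]
 [ 48.    -7.    11.     8.55]
 [ 48.    -6.    11.     7.8 ]
 [ 48.    -5.    11.     7.06]
 [ 48.    -4.    11.     6.32]
 [ 48.    -3.   
[... 503 characters left out ...]
  1.94]
 [ 48.    14.    17.     2.13]
 [ 48.    15.    18.     2.54]
 [ 45.    15.    18.     2.44]
 [ 42.    15.    19.     2.68]
 [ 39.    15.    20.     2.48]
 [ 36.    15.    20.     2.64]
 [ 33.    15.    21.     2.82]
 [ 30.    15.    21.     2.78]
 [ 27.    15.    22.     3.3 ]
 [ 24.    15.    22.     3.76]
 [ 21.    15.    22.     3.38]
 [ 21.    14.    22.     3.32]
 [ 18.    14.    22.     2.98]
 [ 18.    13.    22.     2.8 ]
 [ 15.    13.    22.     2.64]
 [ 12.    12.    22.     2.34]
 [  9.    11.    22.     2.  ]
 [  9.    11.    21.     1.52]
 [  6.    10.    21.     1.3 ]
 [  3.     9.    21.     0.73]
 [  0.     9.    21.     0.5 ]]
real	0m5.415s
user	0m5.659s
sys	0m0.040s
```

```bash
cat >> h.py <<'E'
A=40.; G=np.array([0,0,.005]); YAW=99.94
def tcp(c,yaw,th,A=A):
    Rb=Ro.from_euler('z',yaw,degrees=True)*Ro.from_euler('y',th,degrees=True)
    T=tool(yaw,A-th); return np.array(c)+Rb.apply(G)-.163*T.as_matrix()[:,2], rpy(T)
SO=np.array([.5673,.2642,0]) # stand origin estimate
def lip(x,z,th,y=0.,yaw=YAW):
    """TCP pose putting lip_top at (x,y,z) m in stand frame"""
    Rz=Ro.from_euler('z',yaw,degrees=True); Rb=Rz*Ro.from_euler('y',th,degrees=True)
    return tcp(SO+Rz.apply([x,y,z])-Rb.apply([.052,0,.041]),yaw,th)
def F(n=4):
    f=[]
    for _ in range(n): f.append(r.sense()["contact_force"]); r.wait(.02)
    return np.mean(f,0)
E
python3 - <<'E'
from h import *
B=[.4485,-.1258,.025]; by=102.5
g,o=tcp(B,by,0); up=g-.12*tool(by,A).as_matrix()[:,2]
for n,p in (("up",(up,o)),("g",(g,o)),("lvl",lip(-.03,.23,0)),("t",lip(-.03,.16,48)),("in",lip(.014,.18,48)),("seat",lip(.0095,.17,0))):
    q=r.inverse_kinematics(*p); print(n,None if q is None else q.round(0))
r.reach(up,o); r.servo_line(g,o,.12)
print("before",F(),r.sense()["opening"])
r.grab(30); print(r.sense()["opening"],F())
r.servo_line(g+[0,0,.10],o,.12)
print(F(),r.sense()["opening"],r.sense()["clock"])
r.reach(*lip(-.05,.27,0))
s=r.snapshot("scene"); save(s,"held"); print(F(),r.sense()["clock"])
cv2.imwrite("pics/held_c.png",cv2.resize(s["frame"][60:340,280:600,::-1],None,fx=2,fy=2))
E
```

```text
up [-42.  16.  78.  25. 117. -49.]
g [-37.  13.  92.  26. 106. -49.]
lvl [ -6.   9.  79.  39. 101. -11.]
t [18.  7. 75. -8. 98.  7.]
in [ 22.   9.  72.  -8. 101.  10.]
seat [ -2.   9.  85.  39.  94. -12.]
before [ 0.03091411 -0.4120258  -0.12808146] 0.08786957327683922
0.05618694712781572 [-1.08455381 -0.47307048  1.15052148]
[-0.27835808 -0.25959866 -1.57164839] 0.056017419683956404 9.0583
[ 0.31361437 -0.46595502 -1.18148676] 10.45
```

View pics/held_c.png

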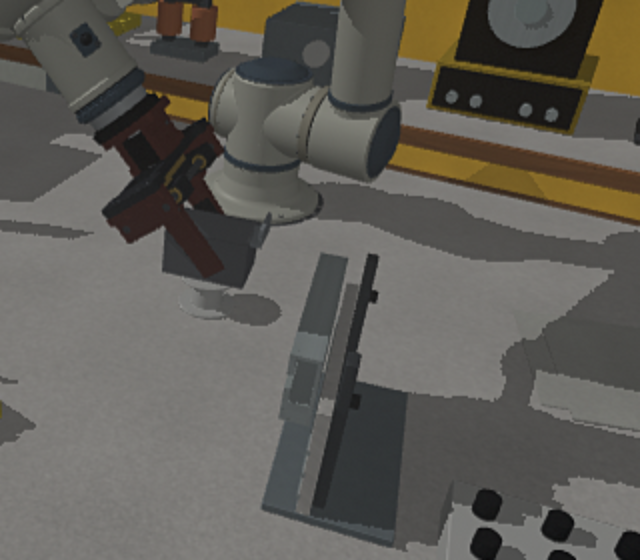

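The scene view shows the bin held level at about (210,245), clear of the rail. Next I'll touch the rail top with the neck, then the face with the tongue.

```bash
cat >> h.py <<'E'
def touch(pose,step,axis,n,thr=2.0):
    """step the lip pose (x,z,th) until force opposing the step exceeds thr; returns the pose"""
    p=np.array(pose,float); f0=F(5)
    for i in range(n):
        p[:2]+=step; q,o=lip(*p); r.servo_line(q,o,.02); f=F(2)-f0
        if f@axis<-thr*.999: 
            f=F(3)-f0
            if f@axis<-thr: break
    else: print("no contact")
    s=r.sense(); e=s["tcp_pos"]-q
    print("touch",p.round(4),"f",f.round(2),"tcp err mm",(e*1e3).round(2),"t",s["clock"]); return p,e
E
python3 - <<'E'
from h import *
nx=Ro.from_euler('z',YAW,degrees=True).apply([1,0,0])
q,o=lip(.005,.235,0); r.servo_line(q,o,.15); r.wait(.15)
p,e=touch((.005,.233,0),np.array([0,-.0006]),np.array([0,0,-1.]),70)
top=p[1]-.020+e[2]; sill=top-.040; print("rail top",top,"sill",sill)
# lift, back off, then touch face of upper lip with tongue centred at sill+28
q,o=lip(p[0],p[1]+.006,0); r.servo_line(q,o,.06)
q,o=lip(-.014,p[1]+.006,0); r.servo_line(q,o,.1)
q,o=lip(-.014,sill+.038,0); r.servo_line(q,o,.1); r.wait(.15)
p2,e2=touch((-.012,sill+.038,0),np.array([.0005,0]),nx,50)
print("lip x at contact (should be -.002):",p2[0]+e2@nx)
q,o=lip(-.02,p2[1],0); r.servo_line(q,o,.1); print(F(),r.sense()["clock"],r.sense()["opening"])
E
```

```text
touch [0.005  0.2096 0.    ] f [-0.41 -0.8   2.2 ] tcp err mm [-0.01  0.01  0.46] t 22.4
rail top 0.19006169284848667 sill 0.15006169284848667
touch [-0.0005  0.1881  0.    ] f [ 0.03 -4.88  0.31] tcp err mm [ 0.06 -0.41  0.05] t 30.2417
lip x at contact (should be -.002): -0.000910080823667317
[ 0.31828666 -0.03317225 -1.29099057] 30.65 0.05565489125915897
```

```bash
cat > go.py <<'E'
from h import *
DX,SILL=.0011,.1500
def L(x,z,th): return lip(x*1e-3+DX,SILL+z*1e-3,th)
def run(W,f0,lim,speed=.05):
    for w in W:
        r.servo_line(*L(*w),speed); s=r.sense(); f=s["contact_force"]-f0
        print(w,f.round(1),round(s["clock"],2))
        if np.linalg.norm(f)>lim: print("ABORT"); return False
    return True
E
python3 - <<'E'
from go import *
r.reach(*L(-25,11,48)); r.wait(.15); f0=F(4); print(f0,r.sense()["clock"])
ok=run([(48,)]and[(-8,11,48),(0,11,48),(5,11.3,48),(8,13,48),(11,15,48),(15,18,48)],f0,8,.04)
r.wait(.12)
if ok: ok=run([(15,18.5,43.5),(15,20,39),(15,20.5,34.5),(15,21.2,30),(15,22,25.5),(14.5,22,21),(13.5,22,16.5),(12,22,12),(11,21.7,8),(10.2,21.3,5)],f0,8,.06)
s=r.snapshot("scene"); save(s,"ins"); cv2.imwrite("pics/ins_c.png",cv2.resize(s["frame"][120:340,340:540,::-1],None,fx=2.5,fy=2.5)); print(F(),r.sense()["clock"])
E
```

```text
[ 0.10275304 -0.12531227 -1.31203161] 31.6667
(-8, 11, 48) [-0.2 -0.  -0.4] 32.24
(0, 11, 48) [-0.1 -1.3 -1.2] 32.59
(5, 11.3, 48) [-0.2 -0.2  0.8] 32.87
(8, 13, 48) [-0.4  0.8 -0.2] 33.12
(11, 15, 48) [-0.7 -0.9 -1. ] 33.37
(15, 18, 48) [-0.  -0.2  0.1] 33.64
(15, 18.5, 43.5) [ 0.2 -0.4  0.2] 34.14
(15, 20, 39) [ 0.5 -0.4 -0.8] 34.52
(15, 20.5, 34.5) [ 0.3  0.  -0.6] 34.9
(15, 21.2, 30) [-0.1 -0.2  0.3] 35.28
(15, 22, 25.5) [ 0.1  0.9 -0.4] 35.66
(14.5, 22, 21) [-0.2  0.5  0.5] 36.05
(13.5, 22, 16.5) [-0.5 -0.1  0.5] 36.45
(12, 22, 12) [-0.5  0.1 -0.4] 36.85
(11, 21.7, 8) [-0.7  1.1  0.1] 37.23
(10.2, 21.3, 5) [ 0.7 -0.2  1. ] 37.54
[ 0.0107356  -0.05819901 -1.17729279] 37.6583
```

View pics/ins_c.png

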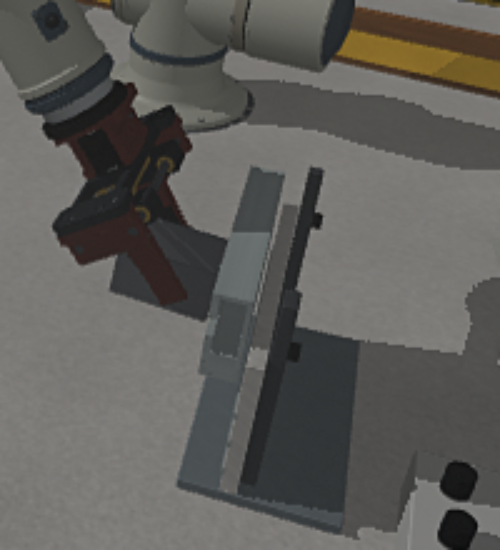

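It went in without contact, and the bin's back (crop ~(215,290)) is now at the rail. Next I'll seat it on the sill by touch and release.

Run:
```python
from go import *
f0=np.array([0,-.06,-1.2])
ok=run([(9.7,21,2.5),(9.3,20.6,.5)],f0,8)
z=20.6
for i in range(8):
    z-=.3; r.servo_line(*L(9.3,z,.5),.02); f=F(3)-f0
    if f[2]>2: break
print("z",z,f.round(2))
r.let_go(); r.wait(.2); s=r.sense(); print(s["opening"],F(),s["clock"])
sc=r.snapshot("scene"); save(sc,"rel")
q,o=L(9.3,z,.5); T=tool(YAW,A-.5).as_matrix()[:,2]
r.servo_line(q-.14*T,o,.12); r.wait(.3); print(F(),r.sense()["clock"])
sc=r.snapshot("scene"); save(sc,"fin"); w=r.snapshot("wrist"); save(w,"finw")
cv2.imwrite("pics/fin_c.png",np.hstack([cv2.resize(sc["frame"][160:320,350:500,::-1],(400,427)),cv2.resize(w["frame"][0:240,200:425,::-1],(400,427))]))
```

```text
(9.7, 21, 2.5) [-0.4 -0.  -1.1] 37.98
(9.3, 20.6, 0.5) [ 0.3 -0.3  0.4] 38.26
z 19.4 [-1.86 -1.39  4.25]
0.0880384603212565 [ 0.26069768  0.02280578 -0.00274584] 40.3333
[ 0.23845183  0.13817155 -0.15932156] 42.1333
```

View pics/fin_c.png

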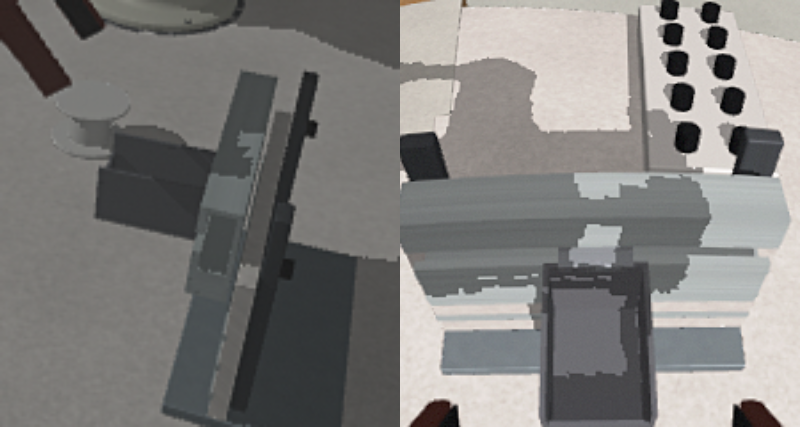

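The bin hangs square and level, with its back at the rail and its neck in the groove (right crop, ~(595,258)). The gripper is clear of it.

Run:
```python
from h import *
print(r.hand_in(), r.sense()["clock"])
```

```text
the job is handed in; nothing more can be done
the job is handed in; nothing more can be done
```

The bin is hanging on the rail, let go, and the job is handed in; the last clock reading before hand-in was about 42 s.

- **Finding the rail:** I gripped the bin with the tool tilted 40°. I touched the rail top with the neck, which put the sill at about 150.0 mm, then touched the face with the tongue, which corrected the depth by 1.1 mm. The face touch, about 5 N, was the heaviest contact I measured with the rail.
- **Hooking:** The tongue went in at a 48° tilt and the bin turned down along a path I had checked for clearance. Measured forces stayed within about 2 N of the free-hanging reading. I then lowered it until the neck sat on the sill at about 4 N, opened the fingers and backed off.
- **Last checks:** The final scene and wrist pictures show the bin level by eye and square, its back against the rail and the neck in the groove. The gripper is clear, with a wrist force of about 0 N.
- **Not checked:** I did not measure the final tilt. I also did not compare the bystanders' positions with the start; the arm made no contact near them, and the spool looked to be standing where it was. None of the checks I made failed or disagreed.

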